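# Put the chuck jaw away and shut the drawer

### The job

Take the two-hole aluminium chuck jaw from the sloping rest and lay it flat, the same side down as now, on the floor of the empty compartment of the open drawer, lowering it all the way down before you let go. Then slide the drawer fully shut, and leave the other loose parts on the table where they are.

Things in the scene. Friction and masses are not known exactly. Their poses are not given: they have to be found in the camera images.
- jaw: Plain aluminium chuck jaw, 45 (own x) x 110 (own y) x 38 mm (own z), 0.35 to 0.65 kg, with two 16 mm holes through it along own z at own y = -30 and +30. Origin: centre of its underside. It starts lying on the slope of the rest: own x points up the slope, own y along the rest's width, own z square to the slope. Grip it across the 45 mm.
- rest: Dark steel sloping rest, fixed, 160 deep x 190 wide. Origin: table level, middle of its back edge; x away from the robot. Sloping plate 96 long, 150 wide, 28 degrees, falling to the robot; middle of its surface at own (-65, 0, 105) mm, upper edge 128 mm high. Two 16 mm-high stops at own y = -46, +46 (each 16 wide, 8 thick, 76 mm free between them) stop the jaw.
- lightbar (a point): Middle of the front lower edge of the rest's fixed light bar, 276 mm above the table; axes as the rest's. The bar (30 deep x 190 wide x 30 mm high) runs along own y above the slope's upper edge, on two 12 mm posts at own y = -89 and +89. An upright gripper over the jaw would strike it: come in and leave leaning back to the robot, square to the slope.
- cabinet: Low grey steel one-drawer cabinet, fixed, 220 deep x 235 wide x 86 mm high. Origin: table level, under the middle of the drawer's front face when shut; x points away from the robot into the cabinet. A steel block and collar stand fixed on its top from own x = 140 mm back, up to 120 mm above the table.
- drawer (a joint): Drawer opening in m along the cabinet's -x: 0 fully shut, 0.16 the limit; starts 0.125 to 0.15, slides with about 2 N. Front panel 12 mm thick, 12 to 76 mm above the table; side walls up to 60 mm. A front-to-back wall divides it: the narrow left part (+y) already holds a fixed jaw, the wide right part is empty.
- compartment (a point): Point on the floor of the drawer's empty right compartment, 17 mm above the table; moves with the drawer, axes as the cabinet's. Middle of the compartment's width (145 mm inside), 50 mm behind the front panel's inner face. The compartment is 187 mm deep, but only the pulled-out part is open above.
- handle (a point): Middle of the drawer's steel bar handle, 61 mm above the table; moves with the drawer, axes as the cabinet's. The bar is 11 mm thick, 110 mm long along own y, its axis 35 mm in front of the panel's face.
- collar: Bystander, to be left alone: dark steel collar, 60 mm across, 32 mm high, 30 mm bore, standing on the table between the cabinet and the rest. Origin: centre of its underside.
- block: Bystander, to be left alone: steel block 80x50x40 mm with one 26 mm hole, lying flat on the table at the left. Origin: centre of its underside.
- key: Bystander, to be left alone: T-shaped steel chuck key, about 145 mm long with a 120 mm cross bar, 22 mm high, lying flat in front of the robot base. Origin: centre of its underside.
- oil: Bystander, to be left alone: grey plastic bottle, 64 mm across, 150 mm high, standing at the left. Origin: centre of its underside.
- sleeve: Bystander, to be left alone: dark steel sleeve, 68 mm across, 70 mm high, standing at the right. Origin: centre of its underside.
Things that resemble listed ones, but are neither listed nor needed, are in the scene too. What is shaped like the jaw but brown or red is not meant.

How it is judged:
By the outcome, as a careful person would: the job done as asked, in the order asked, and still so for the second after the job is handed in, with the robot touching nothing.
It also fails if it takes over 53 s, if anything falls off the work surface, if the arm or the gripper's body presses on something with over 40 N, if the wrist force passes 120 N, or if a joint passes its speed limit or range.

### The arm

A 6-joint arm with a two-finger parallel gripper is mounted at the origin on the work surface. World frame = base frame: x ahead of the robot, y to its left, z up, the work surface at z = 0. Lengths are in m, angles in degrees, forces in N, time in s.
With the tool pointing down it reaches from about 0.375 to 0.75 m from the base axis. Payload 9 kg.
Tool frame: the origin (TCP) lies where the fingers leave the gripper's body, on its centre line; the fingertips stand 73 mm ahead of it and the grasp point (between the pads) lies 54 mm ahead of it (robot.tip_reach is the distance from the TCP to the fingertips, in m); z points along the fingers, y is the line along which they close (so a half turn about z gives the same grasp; the last joint's range is limited). The gripper opens to 85 mm and grips with 20 to 120 N. Pads are 22 mm wide; open, the fingers measure 114 mm over their backs; the gripper's body (76 mm by 85 mm) begins 54 mm behind the grasp point. The pads swing forward as they close: fully open they stand 13 mm farther back than shut.
Start: joints at [-87.473, 5.964, 5.575, 89.605, 0, 77.527], TCP at [0.155, -0.58, 0.304] pointing down, gripper open.
Joint ranges: [-171.21, 171.21], [-48.23, 106.86], [-62.78, 66.21], [-105.2, 120.99], [-86.42, 89.51], [-180, 180]. Speed limits (degrees/s): [127.2, 127.2, 147.25, 180, 180, 180].

### API

Orientations are given as [roll, pitch, yaw] about the fixed x, y, z axes, in that order (R = Rz(yaw) Ry(pitch) Rx(roll)).
In Python, from plant import robot gives the robot as it stands. Calls block until the motion is done:
- robot.move_pose(position, orientation): joint-space move of the TCP to a pose.
- robot.line_to(position, vel=0.15, rotation=None, guard=None): straight line of the TCP; rotation=None keeps the orientation; vel is the mean speed in m/s. With guard (N) it stops when the force on the tool has changed by that much, and returns True; else False.
- robot.goto_joints(angles): joint-space move.
- robot.set_gripper(opening): finger opening in m; the grip force is fixed at half the most; returns when the fingers have stopped.
- robot.pause(seconds).
- robot.ik(position, orientation): joint angles nearest the present ones, or None.
- robot.observe(): the state.
- robot.grab_frame(name): name is "scene" or "top" or "wrist"; returns the picture (400x640x3 uint8, blue, green, red); there is no depth.
- robot.get_calibration(name): a dict with "vertical_fov" (degrees; the focal length in pixels is half the picture's height over the tangent of half this angle, whatever the lens; pixels are square), "cx", "cy" (the principal point, pixels), "rvec" (rotation vector, rad) and "tvec" (3), from world to camera coordinates, as OpenCV has them. Camera axes: x right, y down, z forward; pixel columns grow to the right and rows downward; lengths in m; the calibration is good to about 2 mm. A picture is of the moment at which its call begins: read the wrist's pose just before it. get_calibration takes no time and is no camera call; for the wrist camera it gives the pose at the moment of the call.
A pose or a line that the arm cannot do raises robot.IKError and nothing moves.
- robot.job_done(): hands the job in; it is judged then, once.
The state is a dict: "time": time; "q": joint angles; "qvel": joint speeds; "joint_torque": joint torques, N m; "tool_pos": TCP position; "tcp_rot": TCP orientation; "ft_force": force on the tool from outside, world axes, zero at the start; "torque": the same for the moment, N m; "gripper_width": finger opening in m; "gripper_force": force on a finger pad.
Only numpy, scipy, OpenCV 4.12 (cv2) and the standard library are available. Lean on these libraries where they do the work, as an engineer would, in place of code of your own. Each camera call takes 0.05 s, during which the arm holds its last target. There are 200 camera calls.

## Working session

There is one attempt and no reset: what is moved stays moved. The work goes in short steps, each a Python script; the robot and the scene stay as the last script left them, time stands still between calls to the robot, and variables do not carry over. Pictures are saved under pics/ and viewed, at most 10 in all, crops included, and the job is handed in when it is done.

```bash
ls; mkdir -p pics
python3 - <<'E'
from plant import robot
import cv2,numpy as np
for n in("scene","top"):
    cv2.imwrite(f"pics/{n}0.png",robot.grab_frame(n)); c=robot.get_calibration(n); print(n,c)
    R=cv2.Rodrigues(np.array(c['rvec']))[0]; print(-R.T@np.array(c['tvec']).ravel())
print(robot.observe())
E
```

```text
pics
scene {'vertical_fov': 46.74620422203522, 'cx': 319.71650738959863, 'cy': 197.79384943517908, 'rvec': array([ 0.76109023,  2.68140834, -0.94356424]), 'tvec': array([ 0.39504939, -0.10485805,  1.79403601])}
[0.99483865 0.80655339 1.32113289]
top {'vertical_fov': 43.215148023614034, 'cx': 323.18017690373256, 'cy': 199.63385390505837, 'rvec': array([ 2.16999608, -2.16508252,  0.09855499]), 'tvec': array([0.02763624, 0.47751623, 1.87183035])}
[0.29159951 0.01458405 1.90978831]
{'time': 0.1, 'q': array([-8.74746313e+01,  5.99494528e+00,  5.53181274e+00,  8.96033964e+01,
       -1.35927911e-03,  7.75301704e+01]), 'qvel': array([ 0.06960243,  0.0654882 ,  0.10109962,  0.03834082,  0.03386607,
       -0.07926804]), 'joint_torque': array([ 7.27097053e-03, -5.58209109e+01,  5.04717207e+01,  1.32577671e-02,
       -2.48723536e-04,  4.68130690e-05]), 'tool_pos': array([ 0.15527241, -0.57934823,  0.30320546]), 'tcp_rot': array([-1.79934747e+02, -1.30380790e-02,  1.49951917e+01]), 'ft_force': array([ 0.82542562, -0.17813332,  0.46161268]), 'torque': array([ 0.01363308,  0.01637547, -0.0569572 ]), 'gripper_force': 0.0, 'gripper_width': 0.08512764288347416}
```

View pics/scene0.png

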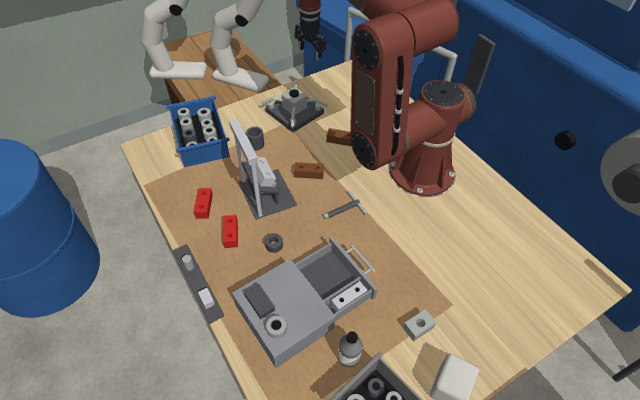

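View pics/top0.png

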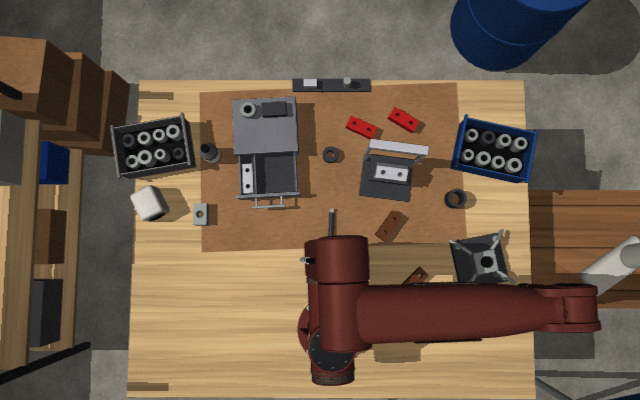

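The scene view shows the jaw on the rest under the light bar (about 265,170) and the cabinet with its open drawer (about 330,285). In the top view the jaw is at (391,173), the drawer handle at (270,202), the light bar runs from (370,146) to (428,153), and the drawer's empty right compartment is around (277,172).

```bash
cat > h.py <<'E'
import cv2, numpy as np
from scipy.spatial.transform import Rotation as Rot
from plant import robot
def cam(n):
    c=robot.get_calibration(n); R=cv2.Rodrigues(np.array(c['rvec']))[0]; t=np.array(c['tvec']).ravel()
    f=200/np.tan(np.radians(c['vertical_fov']/2)); return dict(R=R,t=t,f=f,cx=c['cx'],cy=c['cy'],o=-R.T@t)
def ray(c,uv):
    d=c['R'].T@np.array([(uv[0]-c['cx'])/c['f'],(uv[1]-c['cy'])/c['f'],1]); return c['o'],d/np.linalg.norm(d)
def plane(c,uv,z):
    o,d=ray(c,uv); return o+d*(z-o[2])/d[2]
def proj(c,p):
    q=c['R']@np.array(p)+c['t']; return np.array([c['cx']+c['f']*q[0]/q[2],c['cy']+c['f']*q[1]/q[2]])
def tri(obs):
    A=np.zeros((3,3));b=np.zeros(3);L=[]
    for c,uv in obs:
        o,d=ray(c,uv);P=np.eye(3)-np.outer(d,d);A+=P;b+=P@o;L.append((P,o))
    x=np.linalg.solve(A,b); return x, max(np.linalg.norm(P@(x-o)) for P,o in L)
def rpy(M): return Rot.from_matrix(M).as_euler('xyz',degrees=True)
def snap(n,name):
    c=cam(n); im=robot.grab_frame(n); cv2.imwrite(f'pics/{name}.png',im); np.save(f'pics/{name}.npy',c,allow_pickle=True); return c,im
def load(name): return np.load(f'pics/{name}.npy',allow_pickle=True).item()
E
python3 - <<'E'
from h import *
t=cam('top')
for n,uv,z in [('jaw',(391,173),.13),('barL',(370,146),.3),('barR',(428,153),.3),('handle',(270,202),.061),('pL',(240,196),.076),('pR',(298,195),.076),('cabBL',(234,100),.086),('cabBR',(296,97),.086),('comp',(277,175),.017),('collar',(331,155),.03)]: print(n,plane(t,uv,z).round(3))
w=cam('wrist');s=robot.observe();R=Rot.from_euler('xyz',s['tcp_rot'],degrees=True).as_matrix()
print(R.T@(w['o']-s['tool_pos']),(w['R']@R).round(3),w['f'])
E
python3 -c "
import cv2
im=cv2.imread('pics/top0.png')[85:215,215:445];cv2.imwrite('pics/topc.png',cv2.resize(im,None,fx=3.4,fy=3.4,interpolation=cv2.INTER_CUBIC))"
```

```text
jaw [ 0.563 -0.213  0.13 ]
barL [ 0.625 -0.124  0.3  ]
barR [ 0.602 -0.311  0.3  ]
handle [0.465 0.224 0.061]
pL [0.485 0.333 0.076]
pR [0.489 0.12  0.076]
cabBL [0.842 0.36  0.086]
cabBR [0.853 0.13  0.086]
comp [0.572 0.204 0.017]
collar [ 0.646 -0.     0.03 ]
[ 0.08246471  0.00091661 -0.07047765] [[ 0.     1.    -0.001]
 [-0.947  0.    -0.32 ]
 [-0.32   0.001  0.947]] 290.29736800820274
```

View pics/topc.png

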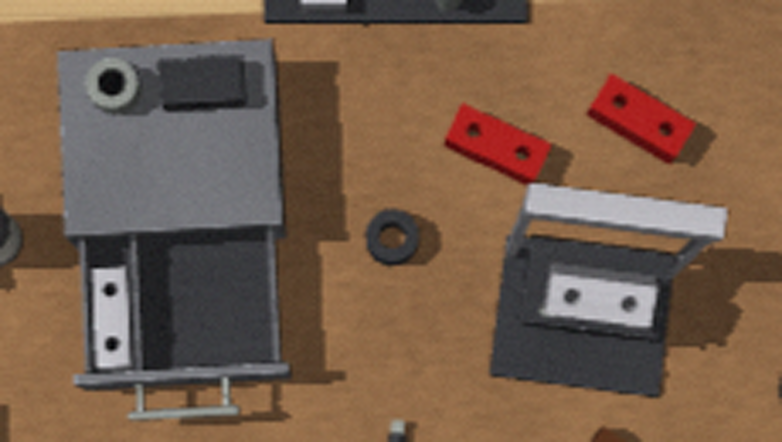

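The enlarged view shows the jaw lying on the rest, yawed about -7°, in front of the light bar. The cabinet is nearly square to the world, and its wide right compartment is empty. Next I'll take wrist views of both places.

```bash
cat >> h.py <<'E'
S,C=np.sin(np.radians(28)),np.cos(np.radians(28))
def Rz(a): return Rot.from_euler('z',a,degrees=True).as_matrix()
def Rgrasp(yaw,s=1): # tool axes as columns
    return Rz(yaw)@np.array([[0,s*1,0],[s*C,0,s*S],[S,0,-C]]).T
def Rdown(yaw,s=1):  # tool x = +-own y, tool y = +-own x
    return Rz(yaw)@np.array([[0,s,0],[s,0,0],[0,0,-1.]]).T
E
python3 - <<'E'
from h import *
print(robot.tip_reach)
j=np.array([.563,-.213,.13])
for s in(1,-1):
    R=Rgrasp(-7,s); print(s,np.linalg.det(R).round(2))
    for d in(.25,.075): q=robot.ik(j-R[:,2]*d,rpy(R)); print('slope',d,None if q is None else np.round(q,1))
    R=Rdown(2,s)
    for z in(.33,.1): q=robot.ik([.56,.2,z],rpy(R)); print('drawer',z,None if q is None else np.round(q,1))
E
```

```text
0.0726
1 1.0
slope 0.25 [-48.3 -41.5 -32.1  77.6  18.   52.2]
slope 0.075 [-41.2 -28.1 -39.8  54.6  15.3  59.1]
drawer 0.33 [ 7.1  5.5  7.8 92.3  0.  95.1]
drawer 0.1 [  7.1   8.8 -12.7  68.4   0.   95.1]
-1 1.0
slope 0.25 [ -48.3  -41.5  -32.1   77.6   18.  -127.8]
slope 0.075 [ -41.2  -28.1  -39.8   54.6   15.3 -120.9]
drawer 0.33 [  7.1   5.5   7.8  92.3   0.  -84.9]
drawer 0.1 [  7.1   8.8 -12.7  68.4   0.  -84.9]
```

```bash
python3 - <<'E'
from h import *
j=np.array([.563,-.213,.13]); R=Rgrasp(-7)
p=j-R[:,2]*.22+np.array([0,0,0])
robot.move_pose(p+R[:,0]*.04,rpy(R)); robot.pause(.15); snap('wrist','s1')
robot.line_to(p-R[:,0]*.05,vel=.2); robot.pause(.15); snap('wrist','s2')
R=Rdown(2)
robot.move_pose([.56,.17,.35],rpy(R)); robot.pause(.15); snap('wrist','d1')
robot.line_to([.56,.26,.35],vel=.2); robot.pause(.15); snap('wrist','d2')
print(robot.observe()['time'],robot.observe()['ft_force'])
E
python3 -c "
import cv2,numpy as np
a=[cv2.imread(f'pics/{n}.png') for n in('s1','s2','d1','d2')]
for i in(0,2): cv2.imwrite(f'pics/pair{i}.png',cv2.resize(np.hstack(a[i:i+2]),None,fx=.625,fy=.625,interpolation=cv2.INTER_AREA))"
```

```text
5.6167 [-0.03149164 -0.19184831 -0.291988  ]
```

View pics/s1.png

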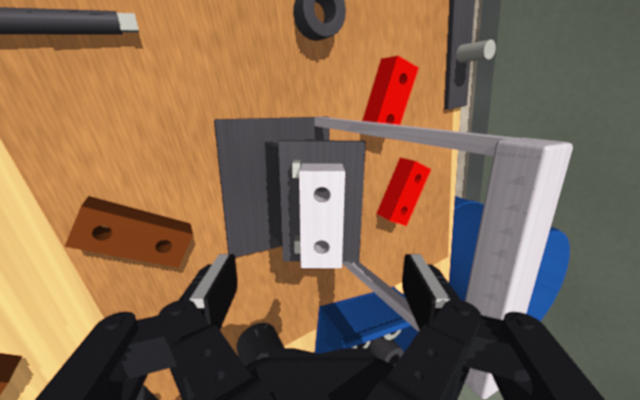

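View pics/d1.png

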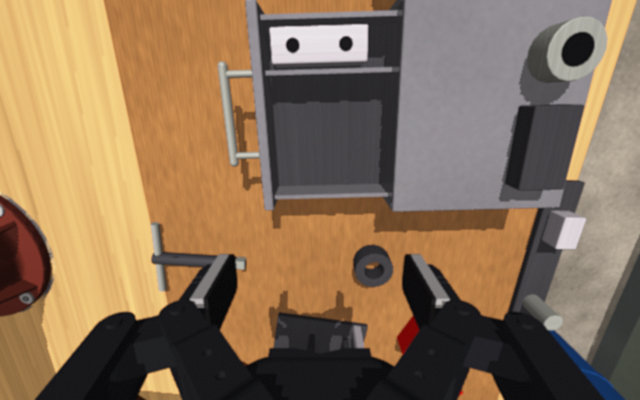

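s1 shows the jaw's holes at about (322,194) and (321,247), with the stops left of it at (296,170) and (297,247). d1 shows the handle bar from (222,64) to (235,163), the panel at x≈262, the divider at y≈70, the right wall at y≈193 and the cabinet front edge at x≈397.

Run:
```python
from h import *
H={}
for n in('s1','s2'):
    im=cv2.imread(f'pics/{n}.png');c=load(n);hsv=cv2.cvtColor(im,cv2.COLOR_BGR2HSV)
    m=((hsv[...,2]>150)&(hsv[...,1]<40)).astype(np.uint8)
    e=proj(c,[.563,-.213,.15]);print(n,e.round())
    cs,h=cv2.findContours(m,cv2.RETR_CCOMP,cv2.CHAIN_APPROX_NONE)
    out=[]
    for k,(q,hh) in enumerate(zip(cs,h[0])):
        if hh[3]>=0 and cv2.contourArea(q)>60:
            (u,v),ax,_=cv2.fitEllipse(q)
            out.append((u,v)); print(' hole',round(u,1),round(v,1),np.round(ax,1), 'outer',cv2.boundingRect(cs[hh[3]]), cv2.minAreaRect(cs[hh[3]]))
    H[n]=sorted([o for o in out if np.linalg.norm(np.array(o)-e)<90],key=lambda o:o[1])
P=[]
for a,b in zip(H['s1'],H['s2']):
    x,r=tri([(load('s1'),a),(load('s2'),b)]);P.append(x);print(x.round(4),r.round(4))
d=P[0]-P[1];print('dist',np.linalg.norm(d),'yaw',np.degrees(np.arctan2(-d[0],d[1])),'mid',(P[0]+P[1])/2)
a=cv2.imread('pics/d1.png')[0:215,200:420];b=cv2.imread('pics/d2.png')
e=[proj(load('d2'),plane(load('d1'),uv,.07)) for uv in((230,110),(397,200))];print(e)
x0=int(e[0][0])-40;y0=max(0,int(e[1][1])-205);b2=b[y0:y0+225,x0:x0+240];print('crop d2',x0,y0)
s=lambda i:cv2.resize(i,None,fx=1.7,fy=1.7*1.4,interpolation=cv2.INTER_CUBIC)
k=cv2.resize(np.hstack([a,np.zeros((215,10,3),np.uint8),cv2.copyMakeBorder(b2,0,max(0,215-b2.shape[0]),0,0,0)[:215]]),None,fx=1.7,fy=1.7,interpolation=cv2.INTER_CUBIC);cv2.imwrite('pics/dd.png',k);print(k.shape)
```

```text
s1 [328. 224.]
 hole 322.4 245.4 [10.5 16. ] outer (292, 162, 53, 106) ((318.0, 214.5), (105.0, 52.0), 90.0)
 hole 322.1 193.1 [13.4 17.7] outer (292, 162, 53, 106) ((318.0, 214.5), (105.0, 52.0), 90.0)
s2 [328. 136.]
 hole 395.5 352.4 [ 8.7 14.6] outer (386, 342, 19, 21) ((395.00006103515625, 351.5000305175781), (13.435027122497559, 23.33452033996582), 45.0)
 hole 359.1 331.0 [11.3 16.8] outer (348, 318, 23, 30) ((359.0, 332.5), (29.0, 22.0), 90.0)
 hole 321.4 166.6 [14.7 18.1] outer (289, 73, 59, 120) ((318.0, 132.5), (119.0, 58.0), 90.0)
 hole 321.5 103.6 [19.  19.2] outer (289, 73, 59, 120) ((318.0, 132.5), (119.0, 58.0), 90.0)
[ 0.567  -0.1845  0.136 ] 0.0003
[ 0.5594 -0.2439  0.1371] 0.0005
dist 0.05985406491234796 yaw -7.273828388167982 mid [ 0.56323649 -0.21417617  0.13656619]
[array([234.6549482 , 184.53055611]), array([389.22420709, 261.46053468])]
crop d2 194 56
(366, 799, 3)
```

View pics/dd.png

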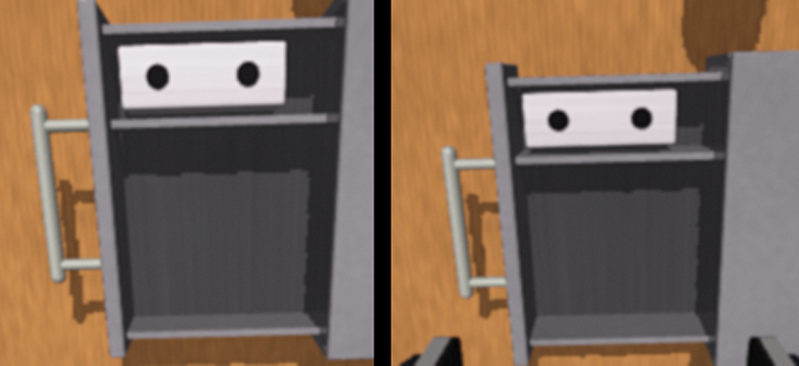

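The pair (d1 left, d2 right) shows the handle ends at (40,108)/(58,280) and (449,150)/(465,295). The divider meets the panel at (112,124)/(518,160), and the right wall meets it at (130,331)/(532,341). The lit corners of the floor are at (127,178)/(530,195) and (308,172)/(697,190).

Run:
```python
from h import *
c1,c2=load('d1'),load('d2')
f=lambda l,r:[(c1,(200+(l[0]-.85)/1.7,(l[1]-.85)/1.7)),(c2,(194+(r[0]-391.85)/1.7,56+(r[1]-.85)/1.7))]
pts={'handL':((40,108),(449,150)),'handR':((58,280),(465,295)),'divPan':((112,124),(518,160)),'walPan':((130,331),(532,341)),'divCab':((336,117),(723,154)),'walCab':((325,330),(715,339)),'floorA':((127,178),(530,195)),'floorB':((308,172),(697,190)),'hole1':((157,76),(558,120)),'hole2':((247,74),(641,118)),'cabR':((331,356),(717,363))}
for k,(l,r) in pts.items():
    x,e=tri(f(l,r));print(k,x.round(4),'res',e.round(4))
```

```text
handL [0.4487 0.2848 0.0649] res 0.0005
handR [0.4521 0.1687 0.06  ] res 0.0004
divPan [0.495  0.2774 0.0544] res 0.0006
walPan [0.5062 0.1331 0.0677] res 0.0003
divCab [0.6472 0.287  0.0543] res 0.0001
walCab [0.6549 0.1372 0.063 ] res 0.0004
floorA [0.4985 0.2417 0.0158] res 0.0
floorB [0.6386 0.2509 0.0168] res 0.0006
hole1 [0.5253 0.3076 0.0563] res 0.0001
hole2 [0.5849 0.3109 0.0554] res 0.0002
cabR [0.6582 0.1193 0.0708] res 0.001
```

Run:
```python
from h import *
for n in('d1','d2'):
    c=load(n);im=cv2.imread(f'pics/{n}.png').astype(int);sat=im.max(2)-im.min(2)
    # handle bar: grey centreline near predicted bar, row by row
    a,b=proj(c,[.4487,.2848,.061]),proj(c,[.4521,.1687,.061]); P=[];Q=[]
    for v in range(int(a[1])+8,int(b[1])-7):
        u=a[0]+(b[0]-a[0])*(v-a[1])/(b[1]-a[1]); w=np.arange(int(u)-8,int(u)+9); k=w[sat[v,w]<45]
        if 3<len(k)<9: P.append(plane(c,(k.mean(),v),.061)[:2])
        # panel: first grey pixels right of the bar = front top edge
    P=np.array(P); k=np.polyfit(P[:,1],P[:,0],1);r=P[:,0]-np.polyval(k,P[:,1])
    print(n,'handle yaw',np.degrees(np.arctan(-k[0])),'x at y=.2268',np.polyval(k,.2268),'rms',r.std(),len(P),P[[0,-1]].round(4).tolist())
    # panel outer top edge & cabinet front edge by gradient
    g=cv2.GaussianBlur(cv2.imread(f'pics/{n}.png'),(3,3),0).astype(int);sat=g.max(2)-g.min(2);V=g.sum(2)/3
    for name,x,z,f in(('panelfront',.486,.076,lambda v,w:np.diff(-sat[v,w])),('panelback',.498,.076,lambda v,w:np.diff(-V[v,w])),('cabfront',.652,.086,lambda v,w:np.diff(V[v,w]))):
        E=[]
        for y in np.arange(.14,.33,.003):
            u,v=proj(c,[x-.045*(y-.22),y,z])
            if not(2<v<397):continue
            w=np.arange(int(u)-9,int(u)+10);d=f(int(v),w);i=d.argmax()
            if d[i]>12:E.append(plane(c,(w[i]+.5,int(v)),z)[:2])
        E=np.array(E)
        if len(E)<8: print(name,len(E));continue
        for _ in range(3):
            k=np.polyfit(E[:,1],E[:,0],1);r=E[:,0]-np.polyval(k,E[:,1]);E=E[abs(r)<2*r.std()+1e-4]
        print(' ',name,'yaw',np.degrees(np.arctan(-k[0])).round(2),'x@.205',np.polyval(k,.205).round(4),len(E),r.std().round(4))
```

```text
d1 handle yaw 3.273320181111584 x at y=.2268 0.4501186519396934 rms 0.00011055525228558437 7 [[0.4502, 0.2263], [0.4525, 0.1868]]
  panelfront yaw 3.37 x@.205 0.4868 60 0.0003
  panelback yaw 3.56 x@.205 0.4984 64 0.0003
  cabfront yaw 3.47 x@.205 0.6474 64 0.0003
d2 handle yaw 3.3461782729075873 x at y=.2268 0.45005787395654123 rms 0.0003010080669420191 45 [[0.448, 0.2639], [0.4523, 0.1868]]
  panelfront yaw 3.43 x@.205 0.4869 58 0.0004
  panelback yaw 3.45 x@.205 0.4985 64 0.0004
  cabfront yaw 3.49 x@.205 0.6475 64 0.0004
```

The measurements agree: holes 59.9 mm apart, cabinet yaw 3.45°, drawer open about 149 mm, floor at about 0.0165 m. Next I'll grasp the jaw.

Run:
```python
from h import *
R=Rgrasp(-7.3); a=R[:,2]; top=np.array([.5632,-.2142,.1366]); und=top+a*.038
g=und-a*.0760
robot.move_pose(g-a*.14,rpy(R)); robot.pause(.1)
print('guard',robot.line_to(g-a*.03,vel=.15,guard=15), robot.line_to(g,vel=.05,guard=10))
s=robot.observe();print(s['time'],(s['tool_pos']-g).round(4),s['ft_force'])
robot.set_gripper(0.0)
s=robot.observe();print(s['time'],s['gripper_width'],s['gripper_force'],s['ft_force'])
robot.line_to(s['tool_pos']-a*.03,vel=.06); robot.pause(.1)
s=robot.observe();print(s['time'],s['gripper_width'],s['ft_force'])
snap('wrist','g1')
```

```text
guard False False
9.075 [0. 0. 0.] [-0.44258783  0.1188665  -0.04415088]
9.5333 0.044899682775991635 62.53352165222168 [-6.33572593  1.563905    3.59130344]
10.2917 0.043991168034523166 [ 0.59063463 -0.45855107 -4.56948477]
```

View pics/g1.png

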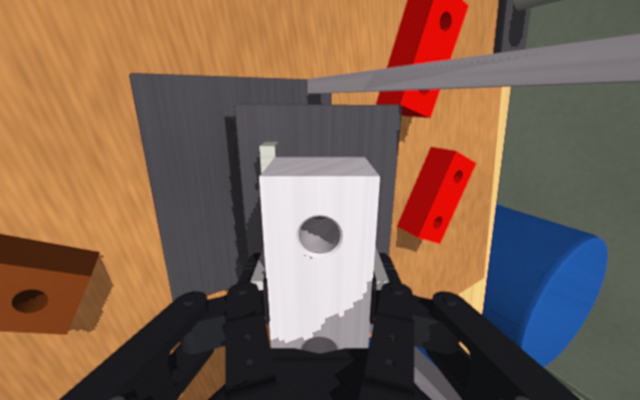

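The jaw is gripped squarely and has lifted clear of the stops. The visible hole is at (320,235). Next I'll carry it to the drawer and lower it under guard.

Run:
```python
from h import *
s=robot.observe(); a=Rgrasp(-7.3)[:,2]
robot.line_to(s['tool_pos']-a*.12,vel=.15)
R=Rdown(3.45); t=np.array([.5635,.209])
robot.move_pose([*t,.25],rpy(R)); robot.pause(.1); snap('wrist','h1')
s=robot.observe();print(s['time'],s['gripper_width'],s['ft_force'])
if robot.line_to([*t,.105],vel=.12,guard=12): print('EARLY')
else:
    print('touch',robot.line_to([*t,.086],vel=.02,guard=6))
robot.pause(.2);s=robot.observe();print(s['time'],s['tool_pos'],s['tcp_rot'],s['ft_force'],s['gripper_width'])
snap('wrist','h2')
```

```text
13.0083 0.04419106810164818 [ 1.1870265  -0.47688449 -3.83809209]
touch True
15.275 [0.56358925 0.20897345 0.09043733] [ 1.79995174e+02 -2.55512094e-03  9.34453803e+01] [ 1.62416999 -0.44931232  5.94775385] 0.04391512704051374
```

View pics/h2.png

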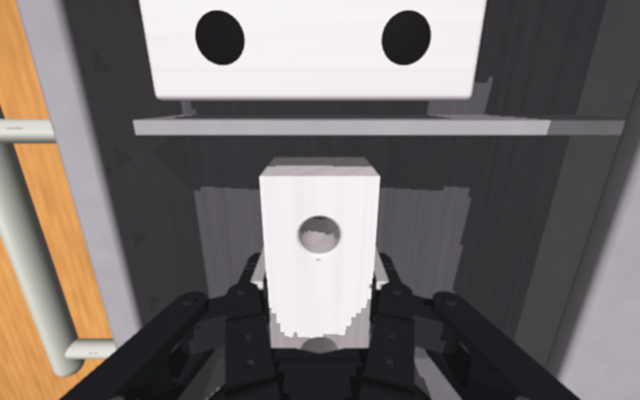

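The jaw is standing on the floor, with the force changed by about 10 N, and it is clear of the divider (v≈127) and the panel. Next I'll release it, retreat and check.

Run:
```python
from h import *
robot.set_gripper(.062); robot.pause(.1)
s=robot.observe();print(s['time'],s['gripper_width'],s['ft_force'])
p=s['tool_pos'];robot.line_to(p+[0,0,.04],vel=.06)
robot.line_to([p[0],p[1],.30],vel=.2)
c=cam('wrist')
robot.pause(.1);c,im=snap('wrist','r1')
hsv=cv2.cvtColor(im,cv2.COLOR_BGR2HSV);m=((hsv[...,2]>150)&(hsv[...,1]<40)).astype(np.uint8)
cs,h=cv2.findContours(m,cv2.RETR_CCOMP,cv2.CHAIN_APPROX_NONE)
for q,hh in zip(cs,h[0]):
    if hh[3]>=0 and cv2.contourArea(q)>40: u,v=cv2.fitEllipse(q)[0];print((round(u),round(v)),plane(c,(u,v),.055).round(4))
print(robot.observe()['time'])
Rc=Rz(3.45)
for d in (0,.149):
  for z in (.135,.2):
    for yaw in(3.45,93.45):
      for tilt in (0,):
        R=Rdown(yaw-0) if yaw<90 else Rdown(yaw)
        p=np.array([.4501,.2268,0])+Rc@[d-.02,0,0];p[2]=z
        q=robot.ik(p,rpy(R));print(d,z,yaw,None if q is None else np.round(q,1))
```

```text
15.7417 0.06211549565376647 [ 0.71907158 -0.24581555  0.35256594]
(322, 201) [0.5655 0.1798 0.055 ]
(322, 149) [0.5619 0.2393 0.055 ]
(617, 101) [0.8595 0.3067 0.055 ]
(350, 79) [0.5858 0.3107 0.055 ]
(290, 79) [0.5256 0.3072 0.055 ]
17.7167
0 0.135 3.45 [ 12.2 -12.1 -29.5  72.6   0.   98.8]
0 0.135 93.45 [ 12.2 -12.1 -29.5  72.6   0.    8.8]
0 0.2 3.45 [ 12.2 -14.  -24.3  79.7   0.   98.8]
0 0.2 93.45 [ 12.2 -14.  -24.3  79.7   0.    8.8]
0.149 0.135 3.45 [10.1 12.4 -5.  72.6  0.  96.6]
0.149 0.135 93.45 [10.1 12.4 -5.  72.6  0.   6.6]
0.149 0.2 3.45 [10.1 10.5 -0.2 79.2  0.  96.6]
0.149 0.2 93.45 [10.1 10.5 -0.2 79.2  0.   6.6]
```

View pics/r1.png

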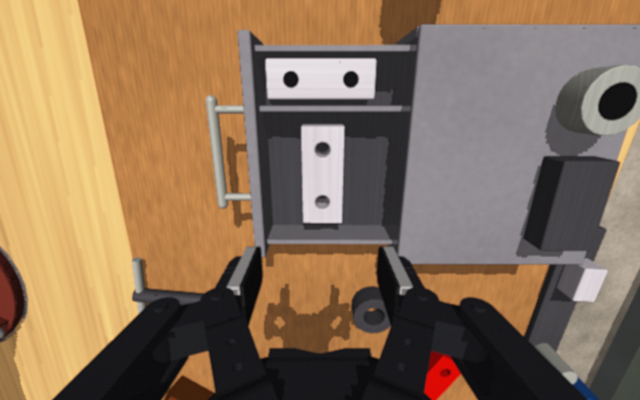

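The jaw lies flat in the compartment, with holes at (322,149) and (322,201), clear of the panel, walls and cabinet front. Next I'll push the drawer shut on the middle of the handle with closed fingers.

Run:
```python
from h import *
R=Rdown(93.45); X=Rz(3.45)[:,0]; h=np.array([.4501,.2268,.118])
robot.set_gripper(0.)
st=h-X*.040
robot.move_pose([st[0],st[1],.24],rpy(R))
robot.line_to(st,vel=.12)
end=h+X*(.149-.0165+.006)
for i in range(3):
    g=robot.line_to(end,vel=.06,guard=15);s=robot.observe()
    adv=(s['tool_pos']-h)@X+.0165
    print(g,'time',s['time'],'drawer travel',adv.round(4),s['ft_force'].round(1))
    if not g or adv>.14: break
```

```text
True time 23.375 drawer travel 0.1464 [ 0.3 -0.7  0. ]
```

Run:
```python
from h import *
X=Rz(3.45)[:,0]; h=np.array([.4501,.2268,.118])
for k in range(3):
    g=robot.line_to(h+X*(.149-.0165+.008),vel=.015,guard=12);s=robot.observe()
    print(g,s['time'],((s['tool_pos']-h)@X+.0165).round(4),s['ft_force'].round(1))
    robot.pause(.15);s=robot.observe();print(((s['tool_pos']-h)@X+.0165).round(4),s['ft_force'].round(1))
p=s['tool_pos'];robot.line_to(p-X*.05,vel=.1)
p=robot.observe()['tool_pos'];robot.line_to([p[0],p[1],.3],vel=.2);robot.pause(.1)
c,im=snap('wrist','f1');snap('scene','f2');print(robot.observe()['time'])
w=np.array([.4501,.2268,.061])+X*.149
print(proj(c,w)); k=cam('scene');print(proj(k,w))
t,ti=snap('top','f3')
a=cv2.imread('pics/f1.png');b=cv2.resize(cv2.imread('pics/f2.png')[120:390,180:480],None,fx=400/270,fy=400/270)
o=np.hstack([a,b]);cv2.imwrite('pics/ff.png',cv2.resize(o,None,fx=.72,fy=.72,interpolation=cv2.INTER_AREA))
```

```text
True 23.725 0.1467 [-0.1  0.1 -0.5]
0.1464 [ 0.2 -0.4  0.1]
True 24.2417 0.147 [ 0.3  0.2 -0.3]
0.1468 [0.5 0.4 0.3]
True 24.7667 0.1473 [-0.2 -0.1 -0.4]
0.1471 [-0.2 -0.4  0.1]
26.85
[320.66265244 239.8178441 ]
[324.05637384 281.05713391]
```

View pics/ff.png

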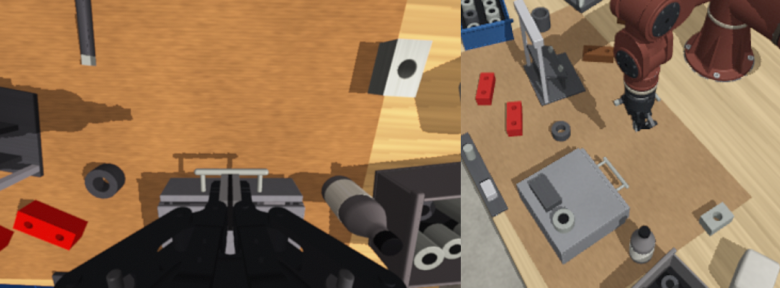

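The scene view shows the drawer looking shut, with all other parts still in place. The guard readings leave a possible gap of a millimetre or two, so I'll press once more and log the force.

Run:
```python
from h import *
X=Rz(3.45)[:,0]; h=np.array([.4501,.2268,.118]); at=lambda d:h+X*(d-.0165)
p=at(.1)
robot.line_to([p[0],p[1],.118],vel=.15)
robot.line_to(at(.140),vel=.08); robot.pause(.2)
for d in np.arange(.144,.1535,.001):
    g=robot.line_to(at(d),vel=.02,guard=25); robot.pause(.1)
    s=robot.observe();f=s['ft_force']@X
    print(round(d,4),g,((s['tool_pos']-h)@X+.0165).round(4),f.round(1))
    if g or f<-12: break
print(s['time'])
```

```text
0.144 False 0.144 -0.1
0.145 False 0.145 -0.6
0.146 False 0.146 0.1
0.147 False 0.147 -0.0
0.148 False 0.1477 -3.1
0.149 False 0.1479 -8.5
0.15 False 0.1481 -13.6
31.6667
```

Holding 13.6 N against a 2 N slide with no further travel means the drawer is at its stop. I'll retreat and hand in.

Run:
```python
from h import *
X=Rz(3.45)[:,0]; p=robot.observe()['tool_pos']
robot.line_to(p-X*.004,vel=.01); robot.line_to(p-X*.05,vel=.1); q=p-X*.05
robot.line_to([q[0],q[1],.3],vel=.2); robot.pause(.3)
print(robot.observe()['time'],robot.observe()['ft_force'].round(1)); print(robot.job_done())
```

```text
34.375 [-0.2 -0.4 -0.1]
the job is handed in; nothing more can be done
None
```

The jaw lies flat, same side down, in the drawer's right compartment, the drawer is pushed against its stop, no other loose part looked moved in the last pictures, and the job was handed in at 34.4 s.

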